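# Tighten and lock the castle nut of a tube rotator

### The job

Tighten the castle nut on the slanted spindle of the tube rotator clockwise until its punch-marked tooth has come round to the raised rib on the disc, where the nut is tight, then turn it a little further, just to the next place where a pair of its slots lines up with the cross slot in the spindle end, and no further. Then take the locking key out of its parking block, set it down fully home through the nut's slots and the spindle slot and let go of it. Leave the jar, hex driver and timer where they are.

Things in the scene. Friction and masses are not known exactly. Their poses are not given: they have to be found in the camera images.
- stand: White housing of the tube rotator, 135 x 110 x 34 mm, fixed to the desk. Origin at about its middle on the desk, z up, -x its front (it looks to the robot and to the left). It carries the slanted head (rotor): a grey disc of radius 80 mm with low white tube wells on it, 67 mm from the spindle axis, up to 16 mm below the rotor origin's level along the spindle.
- rotor: Fixed slanted head. Origin on the spindle axis, on the washer (radius 18.5 mm) that the nut stands on, 115 mm above the desk. z = spindle axis, out and up, leaning 28 degrees from vertical to the housing's front; y = horizontal, along the spindle's cross slot. Disc's top face at z = -22 mm, hub of radius 17.5 mm between; rib 28 x 4 x 3 mm on the disc, radial, 0.3 rad counter-clockwise of -x.
- nut (a joint): Turn of the castle nut, rad; grows clockwise (looking down on the spindle end) = tightening. 0 = tight and slots lined up with the spindle slot: the wanted place. At -0.3 its marked tooth is at the rib: tight from there on, loose before (at -1.05 slots line up too, but it is loose). Stays where left; it does not shift along the spindle. Takes about 0.25 Nm.
- nut_mid (a point): Centre of the steel nut's hexagon, 10 mm along rotor z from the rotor origin; turns with the nut. Hexagon 40 mm across flats, 20 mm high; above it a crown of radius 20 mm, 12 mm high, with six slots 7 mm wide, 12 mm deep, one over the middle of each flat. z = spindle axis; flats face its +y, -y and every 60 degrees from there; a dark punch mark is on top of the tooth at its -x.
- slot_mouth (a point): Point on the spindle axis in the spindle's end face, at the mouth of its cross slot (7 mm wide, 13 mm deep, along y), 32 mm along rotor z from the rotor origin; same axes as rotor.
- key_grip (a point): Centre of the black grip, 12 (x) x 36 (y) x 28 (z) mm, of the loose 70 g locking key standing upright in its block. Under the grip a steel web 6 x 30 x 14 mm, then the blade 5.6 (x) x 50 (y) x 13 (z) mm, its foot narrowed to 4.2 x 46 mm. y along the blade, z from blade to grip. Blade's lower edge is 41 mm below this point.
- key_edge (a point): Middle of the lower edge of the key's blade; same axes as key_grip. Fully home it rests on the floors of the nut's slots, on the spindle axis 20 mm along rotor z from the rotor origin (key_grip then 61 mm, i.e. 29 mm beyond slot_mouth), with the blade along rotor y, either way round.
- key_park: Grey parking block of the key, 40 x 74 x 24 mm, fixed to the desk; origin at the centre of its underside, its upright slot 9 x 54 mm along its y, 15 mm deep.
- jar: Bystander: small jar with a black lid, 45 mm across, 63 mm high, origin at the centre of its underside.
- driver: Bystander: lying hex driver with a plastic handle, 154 mm long, 17 mm thick, origin at the centre of its underside.
- timer: Bystander: flat square timer, 62 x 62 x 18 mm, origin at the centre of its underside.
There are look-alikes about, which are no part of the job. Leave any purple or yellow look-alike of the part that bears key_grip alone.

How it is judged:
By the outcome, as a careful person would: the job done as asked, in the order asked, and still so for the second after the job is handed in, with the robot touching nothing.
It also fails if it takes over 72 s, if anything falls off the work surface, if the arm or the gripper's body presses on something with over 40 N, if the wrist force passes 120 N, or if a joint passes its speed limit or range.

### The arm

A 6-joint arm with a two-finger parallel gripper is mounted at the origin on a cart in front of the work surface, level with it; the furniture and walls round the work are solid. World frame = base frame: x ahead of the robot, y to its left, z up, the work surface at z = 0. Lengths are in m, angles in rad, forces in N, time in s.
With the tool pointing down it reaches from about 0.375 to 0.9 m from the base axis. Payload 3.1 kg.
Tool frame: the origin (TCP) lies where the fingers leave the gripper's body, on its centre line; the fingertips stand 73 mm ahead of it and the grasp point (between the pads) lies 54 mm ahead of it; z points along the fingers, y is the line along which they close (so a half turn about z gives the same grasp; the last joint's range is limited). The gripper opens to 85 mm and grips with 20 to 120 N. Pads are 22 mm wide; open, the fingers measure 114 mm over their backs; the gripper's body (76 mm by 85 mm) begins 54 mm behind the grasp point. The pads swing forward as they close: fully open they stand 13 mm farther back than shut.
Start: joints at [1.151, 0.527, 1.433, -0, 1.181, -0.178], TCP at [0.15, 0.607, 0.304] pointing down, gripper open.
Joint ranges: [-3.08, 3.08], [-0.75, 2.2], [0.22, 2.44], [-1.43, 4.57], [0, 2.65], [-2.85, 2.85]. Speed limits (rad/s): [2.79, 2.79, 3.14, 3.14, 3.14, 3.14].

### API

Orientations are given as a unit quaternion [x, y, z, w].
In Python, from station import manip gives the robot as it stands.
- The arm moves only by the tool step_arm, never from a script. Its argument "moves" is one flat list of numbers, 5 for each row, row after row: the opening, from 0 (shut) to 1 (fully open), then the shift along the world's x, y, z scaled (see below), then the turn about the world's z scaled (see below). In form: [fingers, x, y, z, yaw, fingers, x, y, z, yaw, ...]. A call has 1 to 12 rows; each row is the pose to reach, as a shift and turn from the pose commanded when the call began, turning the shorter way round; what a row does not reach only later rows make up. The controller multiplies each number of a shift by 200 mm and each number of a turn by pi rad. A row lasts 1/8 s, in which the tool goes at most 62.5 mm and 10.7 degrees, less where a joint would pass 70% of its speed; a pose out of reach is approached as far as the arm can. A call with a number of a shift or a turn outside -1 to 1 is refused whole. A call with a gripper value outside its range is refused whole. The fingers move at their own pace and stop on an object; "grip_force" is the grip in N (left out, the last holds). Time passes only in rows, so rows that repeat a pose let the fingers close. It gives the time, the measured TCP pose, the force, the opening and the grip force at its end, in the units of the state.
- manip.sense(): the state, without advancing time (a new reading comes with each control period).
- manip.snapshot(name): name is "scene" or "top" or "wrist"; returns a dict with "color" (420x560x3 uint8, blue, green, red), "z_map" (420x560 float32, m along the optical axis (not along the pixel's ray), 0 where there is no reading), "fovy" (degrees; the focal length in pixels is half the picture's height over the tangent of half this angle, whatever the lens; pixels are square), "cx", "cy" (the principal point, pixels), "R" (3x3) and "t" (3): a world point X has camera coordinates R X + t; the wrist camera has in their place "mount" (4x4, takes a point from camera to tool coordinates, whose origin is the TCP and whose axes are the flange's). Camera axes: x right, y down, z forward; pixel columns grow to the right and rows downward; lengths in m; the calibration is good to about 2 mm. The wrist camera is an equidistant fisheye: a pixel r from the principal point sees the ray r / f radians off the axis. A picture is of the moment at which its call begins: read the wrist's pose just before it.
- manip.sign_off(): hands the job in; it is judged then, once.
The state is a dict: "t": time; "q": joint angles; "qd": joint speeds; "tau": joint torques, N m; "tcp_pos": TCP position; "tool_rot": TCP orientation; "force": force on the tool from outside, world axes, zero at the start; "ft_torque": the same for the moment, N m; "finger_gap": opening from 0.0 (shut) to 1.0 (fully open); "gripper_force": force on a finger pad.
Only numpy, scipy, OpenCV 4.12 (cv2) and the standard library are available. Lean on these libraries where they do the work, as an engineer would, in place of code of your own. Each camera call takes 0.05 s, during which the arm holds its last target. There are 200 camera calls.

## Working session

There is one attempt and no reset: what is moved stays moved. The work goes in short steps, Python scripts to look and compute and a tool call to move; the robot and the scene stay as the last step left them, time stands still between calls to the robot, and variables do not carry over. Pictures are saved under pics/ and viewed, at most 10 in all, crops included, and the job is handed in when it is done.

Besides the shell and the picture viewer there is one more tool, called after "Call:" as a command line: name --argument value ..., lists and objects as JSON in quotes. step_arm: Moves the arm, as the interface text tells. Its arguments: {"type":"object","properties":{"moves":{"type":"array","items":{"type":"number"}},"grip_force":{"type":"number"}},"required":["moves"]}

```bash
mkdir -p pics; cat > h.py <<'E'
import numpy as np, cv2
from station import manip
from scipy.spatial.transform import Rotation as Ro
def snap(n):
    s=manip.sense(); d=manip.snapshot(n); d['s']=s
    d['f']=210/np.tan(np.radians(d['fovy'])/2); return d
def world(d,u,v,z=None):
    u=np.asarray(u,float);v=np.asarray(v,float)
    if z is None: z=d['z_map'][v.astype(int),u.astype(int)]
    x=(u-d['cx'])/d['f'];y=(v-d['cy'])/d['f']
    if 'mount' in d:
        r=np.hypot(x,y); k=np.where(r>1e-9,np.tan(r)/np.maximum(r,1e-9),1)
        P=np.stack([x*k*z,y*k*z,z],-1)
        P=P@d['mount'][:3,:3].T+d['mount'][:3,3]
        return P@Ro.from_quat(d['s']['tool_rot']).as_matrix().T+d['s']['tcp_pos']
    P=np.stack([x*z,y*z,z],-1)
    return (P-d['t'])@d['R']
def proj(d,X):
    X=np.atleast_2d(X)
    if 'mount' in d:
        T=(X-d['s']['tcp_pos'])@Ro.from_quat(d['s']['tool_rot']).as_matrix()
        P=(T-d['mount'][:3,3])@d['mount'][:3,:3]
        r=np.hypot(P[:,0],P[:,1]);a=np.arctan2(r,P[:,2])/np.maximum(r,1e-9)
        return np.stack([d['cx']+d['f']*a*P[:,0],d['cy']+d['f']*a*P[:,1]],-1)
    P=X@d['R'].T+d['t']
    return np.stack([d['cx']+d['f']*P[:,0]/P[:,2],d['cy']+d['f']*P[:,1]/P[:,2]],-1)
def crop(d,u0,v0,u1,v1,k,name):
    cv2.imwrite('pics/'+name,cv2.resize(d['color'][v0:v1,u0:u1],None,fx=k,fy=k,interpolation=cv2.INTER_CUBIC))
E
python3 - <<'E'
from h import *
import pickle
D={n:snap(n) for n in('scene','top','wrist')}
pickle.dump(D,open('d0.pkl','wb'))
im=np.hstack([D['scene']['color'],D['top']['color']]); cv2.imwrite('pics/a.png',cv2.resize(im,(800,300),interpolation=cv2.INTER_AREA))
cv2.imwrite('pics/top.png',cv2.resize(D['top']['color'],(800,600)))
for n,d in D.items(): print(n,d['fovy'],d['f'],d['cx'],d['cy'],d.get('t'))
print(D['wrist']['mount']);print(manip.sense())
E
```

```text
scene 52.36765269626176 427.0806382391429 278.29208714459145 212.15429029243367 [-0.40225208  0.2791464   0.85785814]
top 49.84207418167101 451.9716615207012 280.4867462636378 209.386174938752 [-0.00554149  0.51379944  1.066591  ]
wrist 65.70646984690485 325.19226210127806 274.59669472200665 213.6022236194338 None
[[ 4.41771589e-04 -9.64138844e-01 -2.65397991e-01  6.71508032e-02]
 [ 9.99999898e-01  4.49536210e-04  3.14856267e-05 -3.05094008e-04]
 [ 8.89494912e-05 -2.65397978e-01  9.64138945e-01 -7.04316766e-02]
 [ 0.00000000e+00  0.00000000e+00  0.00000000e+00  1.00000000e+00]]
{'t': 0.15, 'q': array([ 1.15049245e+00,  5.28288070e-01,  1.43361649e+00, -1.71041300e-06,
        1.18146604e+00, -1.78492229e-01]), 'qd': array([-0.00082113, -0.00270899, -0.00419706, -0.00029512, -0.00112849,
        0.00010289]), 'tau': array([ 8.23130886e-04, -4.42742264e+01, -1.78277153e+01, -2.21204100e-04,
        5.60172892e-03, -7.49967086e-06]), 'tcp_pos': array([0.14944596, 0.60641076, 0.30313385]), 'tool_rot': array([ 1.20611096e-01,  9.92699438e-01, -8.49659965e-04, -2.61442600e-04]), 'force': array([-0.32133321, -0.32259379, -0.74679005]), 'ft_torque': array([-0.00811824, -0.00518037,  0.00348029]), 'gripper_force': 0.0, 'finger_gap': 0.9980323068811068}
```

View pics/a.png

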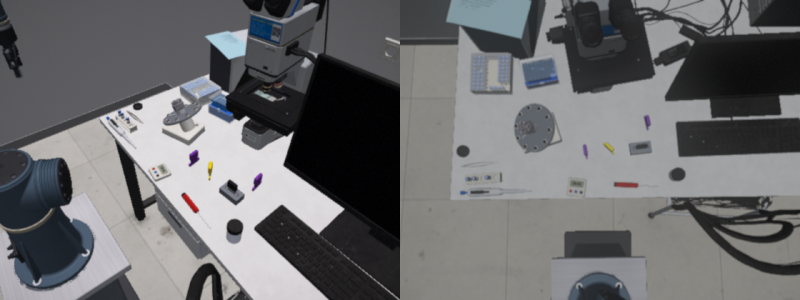

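View pics/top.png

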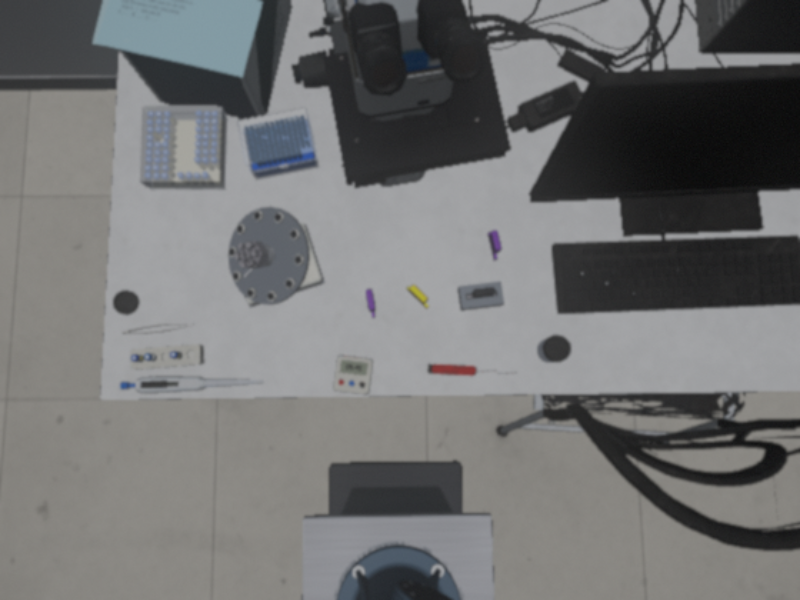

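```bash
python3 - <<'E'
from h import *
import pickle
D=pickle.load(open('d0.pkl','rb'))
t=D['top'];s=D['scene']
vv,uu=np.mgrid[0:420,0:560]
P=world(t,uu,vv)
def rep(n,u,v): print(n,P[int(v/1.4286),int(u/1.4286)].round(4))
rep('nut',255,253);rep('park',470,300);rep('grip',484,293);rep('jar',555,347);rep('desk',450,330);rep('microbase',420,150)
# disc plane
reg=(uu>155)&(uu<222)&(vv>140)&(vv<215)&(P[...,2]>.05)&(P[...,2]<.2)
Q=P[reg]; rng=np.random.default_rng(0);best=None
for _ in range(500):
    a=Q[rng.choice(len(Q),3,False)];n=np.cross(a[1]-a[0],a[2]-a[0]);n/=np.linalg.norm(n)+1e-12
    m=abs((Q-a[0])@n)<.0015
    if best is None or m.sum()>best.sum(): best=m
c=Q[best].mean(0);n=np.linalg.svd(Q[best]-c)[2][2];n*=np.sign(n[2])
print(len(Q),best.sum(),c,n,np.degrees(np.arccos(n[2])),np.degrees(np.arctan2(n[1],n[0])))
# block
for nm,zl,zh in(('block',.018,.03),('grip',.03,.09)):
    m=(uu>315)&(uu<358)&(vv>192)&(vv<220)&(P[...,2]>zl)&(P[...,2]<zh)
    r=cv2.minAreaRect(P[m][:,:2].astype(np.float32)*1000);print(nm,m.sum(),r,P[m][:,2].max())
a=cv2.resize(t['color'][140:220,155:230],(450,480),interpolation=cv2.INTER_CUBIC)
u,v=proj(s,P[177,178])[0].astype(int);print(u,v)
b=cv2.resize(s['color'][v-30:v+30,u-25:u+25],None,fx=7,fy=8,interpolation=cv2.INTER_CUBIC)
cv2.imwrite('pics/b.png',np.hstack([a,b]))
E
```

```text
nut [0.5708 0.2153 0.1539]
park [ 0.5177 -0.1308  0.0094]
grip [ 0.5189 -0.1481  0.0653]
jar [ 0.4294 -0.2645  0.0627]
desk [ 0.4658 -0.095   0.0026]
microbase [ 0.7172 -0.038   0.2047]
3058 1455 [0.57848146 0.20221835 0.09950015] [-0.14650964  0.45279822  0.87949343] 28.41868334710096 107.92976368813525
block 383 ((522.4381713867188, -150.51841735839844), (40.83204650878906, 74.8445816040039), 6.627551555633545) 0.028998000408176492
grip 98 ((528.783447265625, -158.54833984375), (24.938030242919922, 53.22722625732422), 6.361276149749756) 0.06987137573056523
248 139
```

View pics/b.png

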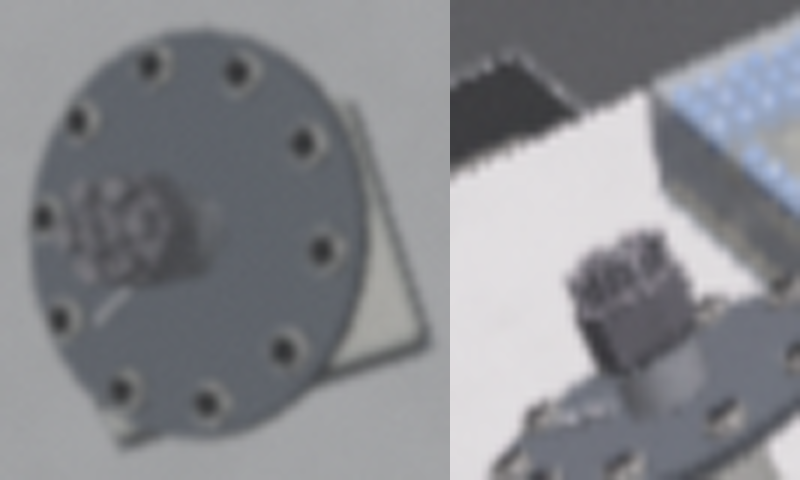

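Call:
step_arm --moves '[1,0.8,-0.8,0,-0.16,1,0.8,-0.8,0,-0.16,1,0.8,-0.8,0,-0.16,1,0.8,-0.8,0,-0.16]'

```text
t: 0.65
tcp_pos: [0.3112, 0.4448, 0.3037]
tool_rot: [0.365, 0.931, -0.0, 0.0]
force: [-0.2, 0.7, 0.7]
finger_gap: 1.001
gripper_force: 0.0
```

Call:
step_arm --moves '[1,0.95,-0.9,0,-0.16,1,0.95,-0.9,0,-0.16,1,0.95,-0.9,0,-0.16,1,0.95,-0.9,0,-0.16,1,0.95,-0.9,0,-0.16]'

```text
t: 1.27
tcp_pos: [0.5026, 0.264, 0.3037]
tool_rot: [0.586, 0.81, 0.0, 0.001]
force: [-0.5, 0.7, 0.2]
finger_gap: 1.003
gripper_force: 0.0
```

Call:
step_arm --moves '[1,0.35,-0.25,0,0,1,0.35,-0.25,0,0,1,0.35,-0.25,0,0,1,0.35,-0.25,0,0]'

```text
t: 1.78
tcp_pos: [0.5679, 0.2179, 0.3035]
tool_rot: [0.583, 0.812, -0.001, -0.001]
force: [-0.3, 0.2, -0.3]
finger_gap: 1.0
gripper_force: 0.0
```

```bash
python3 - <<'E'
from h import *
import pickle
d=snap('wrist');pickle.dump(d,open('d1.pkl','wb'))
print(d['s']['tcp_pos'],d['s']['q'],d['s']['force'])
R=Ro.from_quat(d['s']['tool_rot']).as_matrix();print(R.round(3))
cv2.imwrite('pics/w1.png',cv2.resize(d['color'],(800,600)))
E
```

```text
[0.56788747 0.21786956 0.30347221] [ 1.82521387e-01  5.05936812e-01  1.47545140e+00  8.43530248e-04
  1.16270979e+00 -1.42612206e-01] [-0.3305842   0.21469239 -0.26177139]
[[-0.319  0.948 -0.003]
 [ 0.948  0.319  0.   ]
 [ 0.001 -0.002 -1.   ]]
```

View pics/w1.png

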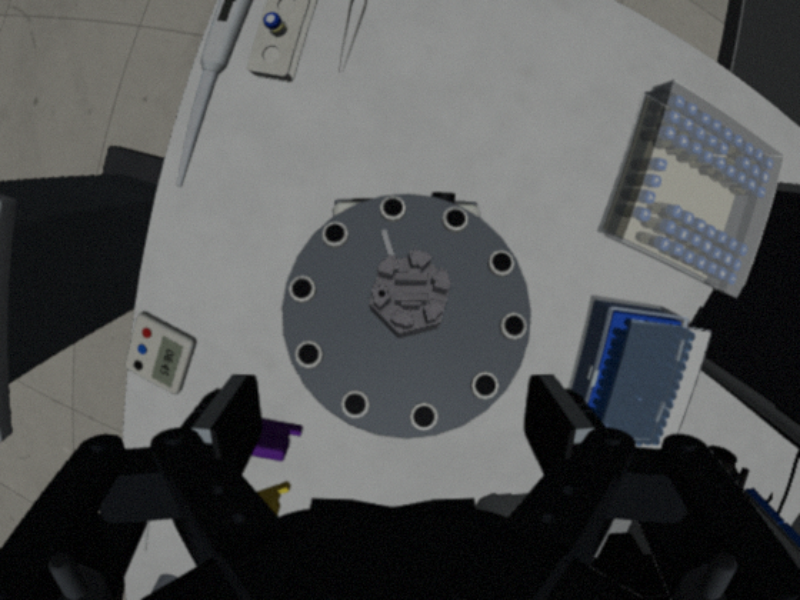

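```bash
cat >> h.py <<'E'
def frame(az):
    z=np.array([np.cos(az)*np.sin(np.radians(28)),np.sin(az)*np.sin(np.radians(28)),np.cos(np.radians(28))])
    y=np.array([-np.sin(az+np.pi),np.cos(az+np.pi),0]); return np.stack([np.cross(y,z),y,z],1)
def ortho(d,o,Rr,zl,half=.03,px=400):
    g=np.linspace(-half,half,px); X,Y=np.meshgrid(g,g) # columns: right = -y.. image up=-x, right=+y?
    P=np.stack([Y,X,0*X+zl],-1).reshape(-1,3)@Rr.T+o
    m=proj(d,P).reshape(px,px,2).astype(np.float32)
    return cv2.remap(d['color'],m[...,0],m[...,1],cv2.INTER_CUBIC)
E
python3 - <<'E'
from h import *
import pickle
from scipy.optimize import least_squares
d=pickle.load(open('d1.pkl','rb'))
w=np.array([(392,208),(456,218),(502,262),(514,325),(485,384),(424,415),(355,404),(309,354),(302,288),(335,233)])*.7
o0=world(d,w[:,0],w[:,1],np.full(10,.2));cam=world(d,np.zeros(1),np.zeros(1),np.zeros(1))[0]
ray=o0-cam
def loc(p):
    R=frame(p[2]);o=np.array([p[0],p[1],.115])
    n=R[:,2];k=((o-.016*n-cam)@n)/(ray@n)
    return (cam+ray*k[:,None]-o)@R
f=lambda p:np.hypot(*loc(p)[:,:2].T)-.067
def g(p):
    a=np.arctan2(*loc(p)[:,[1,0]].T);ph=np.unwrap(a*10)
    c=np.angle(np.exp(1j*a*10).mean());return np.r_[f(p),.0067*np.angle(np.exp(1j*(a*10-c)))]
r=least_squares(g,[.58,.2,1.884]);print(r.x,np.degrees(r.x[2]),f(r.x).round(4))
print(np.degrees(np.arctan2(*loc(r.x)[:,[1,0]].T)).round(1))
o=np.array([r.x[0],r.x[1],.115]);R=frame(r.x[2])
print('mouth',o+.032*R[:,2],'mid',o+.01*R[:,2],'depth nut', world(d,412*.7,292*.7))
A=ortho(d,o,R,.032);B=ortho(d,o,R,-.019,.045)
for im,k in((A,400/.06),(B,400/.09)): cv2.drawMarker(im,(200,200),(0,255,0),cv2.MARKER_CROSS,12)
cv2.imwrite('pics/o1.png',np.hstack([A,B]))
E
```

```text
[0.57685657 0.21934426 1.88791216] 108.16939899530684 [-0.0006 -0.      0.0001 -0.0001 -0.0006 -0.0007  0.0001 -0.0002 -0.0001
 -0.0001]
[-171.1  152.1  116.2   80.4   44.6    8.5  -27.7  -63.4  -99.7 -135.7]
mouth [0.57217196 0.23361828 0.14325432] mid [0.57539263 0.22380489 0.12382948] depth nut [0.57472851 0.22879308 0.13350985]
```

View pics/o1.png

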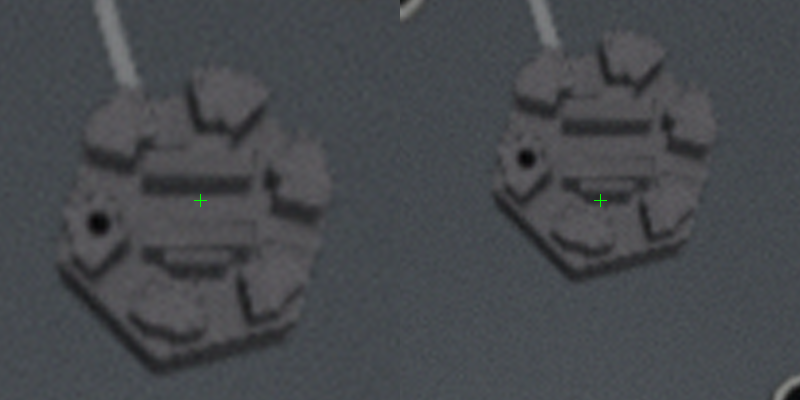

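Call:
step_arm --moves '[0.68,0.033,0.043,-0.1,0.06,0.68,0.033,0.043,-0.2,0.12,0.68,0.033,0.043,-0.25,0.18,0.68,0.033,0.043,-0.3,0.242,0.68,0.033,0.043,-0.3,0.242,0.68,0.033,0.043,-0.3,0.242]' --grip_force 60

```text
t: 2.58
tcp_pos: [0.5757, 0.2262, 0.2444]
tool_rot: [0.242, 0.97, 0.0, 0.0]
force: [0.2, 0.2, -1.0]
finger_gap: 0.682
gripper_force: 0.0
```

```bash
python3 - <<'E'
from h import *
s=manip.sense();R=Ro.from_quat(s['tool_rot']).as_matrix()
print(s['tcp_pos'],np.degrees(np.arctan2(R[1,0],R[0,0])),R[:,2],s['finger_gap'],s['q'])
E
```

```text
[0.57572061 0.22620883 0.24444548] 152.03238750480156 [ 3.75118918e-04  2.06539665e-04 -9.99999908e-01] 0.6816873213205095 [ 1.93910653e-01  5.88412698e-01  1.50634686e+00  1.50621884e-04
  1.04642521e+00 -8.88834179e-01]
```

Call:
step_arm --moves '[0.68,-0.006,0,-0.1,0,0.68,-0.006,0,-0.18,0,0.68,-0.006,0,-0.235,0,0.68,-0.006,0,-0.265,0,0.68,-0.006,0,-0.265,0]'

```text
t: 3.2
tcp_pos: [0.575, 0.2254, 0.1905]
tool_rot: [0.241, 0.97, -0.0, -0.0]
force: [-0.6, 0.3, -0.0]
finger_gap: 0.682
gripper_force: 0.0
```

```bash
python3 - <<'E'
from h import *
d=snap('wrist');print(d['s']['tcp_pos'],d['s']['force'])
crop(d,80,130,480,420,2,'w2.png')
E
```

```text
[0.57497442 0.22536942 0.19050962] [-0.62203534  0.34749254 -0.00602322]
```

View pics/w2.png

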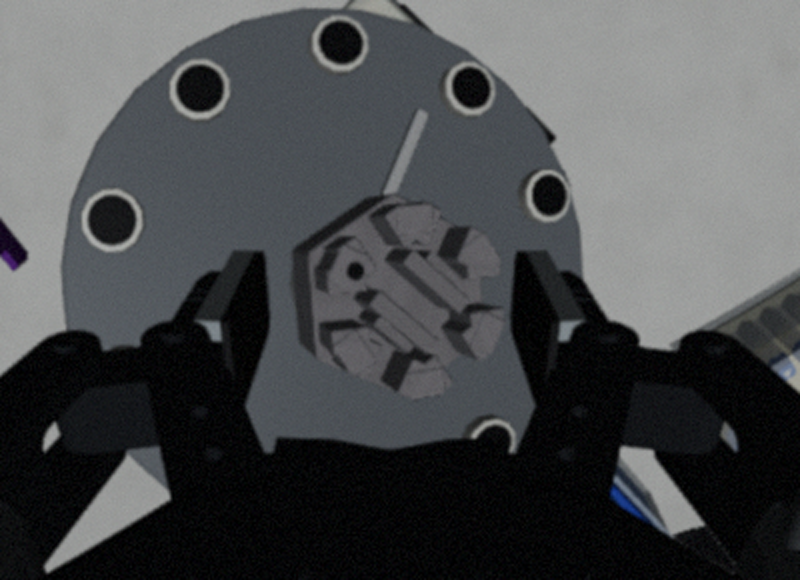

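Call:
step_arm --moves '[0.3,0,0,0,0,0.3,0,0,0,0,0.3,0,0,0,0,0.3,0,0,0,0,0.3,0,0,0,0]' --grip_force 50

```text
t: 3.88
tcp_pos: [0.5756, 0.2258, 0.1921]
tool_rot: [0.241, 0.971, 0.001, 0.001]
force: [-1.1, 2.5, 5.6]
finger_gap: 0.511
gripper_force: 49.2
```

Call:
step_arm --moves '[0.3,0,0,0,-0.03,0.3,0,0,0,-0.06,0.3,0,0,0,-0.09,0.3,0,0,0,-0.12,0.3,0,0,0,-0.12]'

```text
t: 4.5
tcp_pos: [0.575, 0.226, 0.1929]
tool_rot: [0.419, 0.908, 0.001, 0.0]
force: [-2.2, 1.6, 12.1]
finger_gap: 0.476
gripper_force: 47.5
```

```bash
cat >> h.py <<'E'
def az(s): R=Ro.from_quat(s['tool_rot']).as_matrix(); return np.degrees(np.arctan2(R[1,0],R[0,0]))
O=np.array([.57686,.21934,.115]);RR=frame(1.8879)
def mark(d,guess=None):
    # nut angle (deg) from dark punch mark in ortho view at crown top: search the ring r=12..19 mm for a dark blob
    A=ortho(d,O,RR,.032,.03,600); g=cv2.GaussianBlur(cv2.cvtColor(A,cv2.COLOR_BGR2GRAY),(0,0),6)
    return A,g
E
python3 - <<'E'
from h import *
d=snap('wrist');print(d['s']['tcp_pos'],d['s']['force'],d['s']['ft_torque'],az(d['s']))
A,g=mark(d);cv2.imwrite('pics/w3.png',np.hstack([A[:,::1],cv2.resize(d['color'][130:420,80:480],(200,145),interpolation=cv2.INTER_AREA).copy() if 0 else A[:,:0]]))
E
```

```text
[0.57498805 0.22601282 0.19292587] [-2.15915976  1.63441181 12.08678692] [ 0.11176717  0.577854   -0.16715785] 130.47661424910606
```

View pics/w3.png

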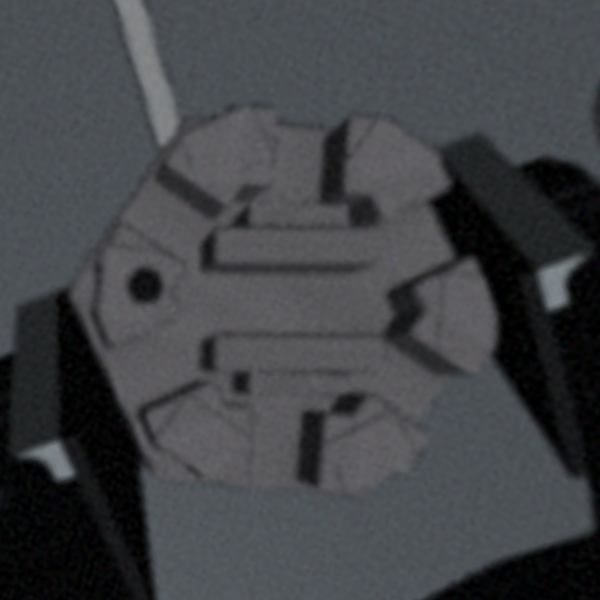

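Call:
step_arm --moves '[0.3,0,0,0,-0.035,0.3,0,0,0,-0.07,0.3,0,0,0,-0.105,0.3,0,0,0,-0.14,0.3,0,0,0,-0.175,0.3,0,0,0,-0.21,0.3,0,0,0,-0.24,0.3,0,0,0,-0.24]'

```text
t: 5.55
tcp_pos: [0.5749, 0.2254, 0.1912]
tool_rot: [0.721, 0.693, 0.0, 0.002]
force: [-5.5, 0.9, 2.0]
finger_gap: 0.463
gripper_force: 76.7
```

```bash
python3 - <<'E'
from h import *
s=manip.sense();print(az(s)-108.17,s['tcp_pos'],s['force'],s['ft_torque'])
E
```

```text
-20.464778634298057 [0.57487478 0.22536427 0.19119075] [-5.45364215  0.93598701  1.97951766] [-0.39709214 -1.57562803  1.11313609]
```

Call:
step_arm --moves '[0.68,0,0,0,0,0.68,0,0,0,0,0.68,0,0,0.1,0,0.68,0,0,0.25,0,0.68,0,0,0.25,0.06,0.68,0,0,0.25,0.12,0.68,0,0,0.25,0.18,0.68,0,0,0.25,0.24,0.68,0,0,0.25,0.3,0.68,0,0,0.25,0.36,0.68,0,0,0.25,0.36]'

```text
t: 6.92
tcp_pos: [0.5751, 0.2251, 0.2407]
tool_rot: [0.242, 0.97, -0.0, -0.0]
force: [0.8, -0.4, -0.3]
finger_gap: 0.682
gripper_force: 0.0
```

```bash
python3 - <<'E'
from h import *
d=snap('wrist');print(d['s']['tcp_pos'],d['s']['force'],az(d['s'])-108.17)
A,g=mark(d);cv2.imwrite('pics/w4.png',A)
E
```

```text
[0.57512394 0.22514088 0.24071589] [ 0.82627505 -0.35577504 -0.26504521] 43.792217275102146
```

View pics/w4.png

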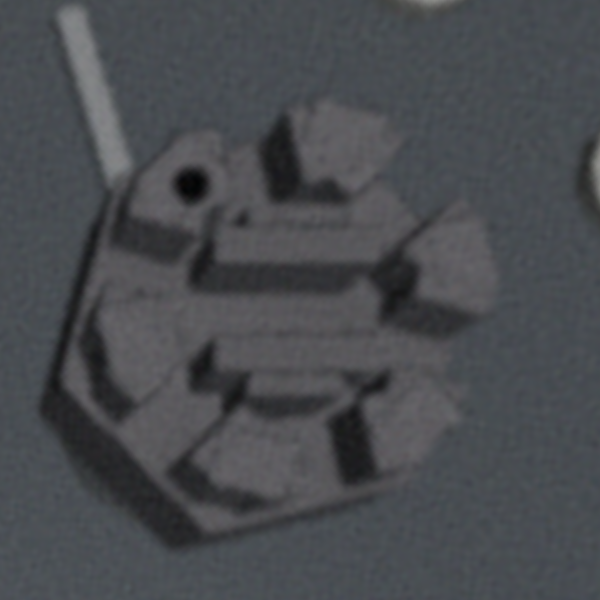

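Call:
step_arm --moves '[0.68,-0.003,0.006,-0.1,0,0.68,-0.003,0.006,-0.18,0,0.68,-0.003,0.006,-0.248,0,0.68,-0.003,0.006,-0.248,0,0.3,-0.003,0.006,-0.248,0,0.3,-0.003,0.006,-0.248,0,0.3,-0.003,0.006,-0.248,0,0.3,-0.003,0.006,-0.248,0]'

```text
t: 7.98
tcp_pos: [0.5744, 0.2265, 0.1918]
tool_rot: [0.241, 0.971, -0.0, 0.0]
force: [-0.1, -0.6, 2.0]
finger_gap: 0.513
gripper_force: 49.9
```

Call:
step_arm --moves '[0.3,0,0,0,-0.035,0.3,0,0,0,-0.07,0.3,0,0,0,-0.105,0.3,0,0,0,-0.14,0.3,0,0,0,-0.175,0.3,0,0,0,-0.21,0.3,0,0,0,-0.235,0.3,0,0,0,-0.235]'

```text
t: 8.98
tcp_pos: [0.5745, 0.227, 0.1914]
tool_rot: [0.574, 0.819, 0.001, 0.001]
force: [-1.8, 0.2, -1.3]
finger_gap: 0.457
gripper_force: 49.9
```

```bash
python3 - <<'E'
from h import *
d=snap('wrist');s=d['s'];print(az(s)-108.17,s['tcp_pos'],s['force'],s['ft_torque'])
A,g=mark(d);cv2.imwrite('pics/w5.png',A)
E
```

```text
1.7724273404866153 [0.57445289 0.22703746 0.19135618] [-1.75618789  0.20825788 -1.33948471] [ 0.07322283 -0.69145692  0.34763255]
```

View pics/w5.png

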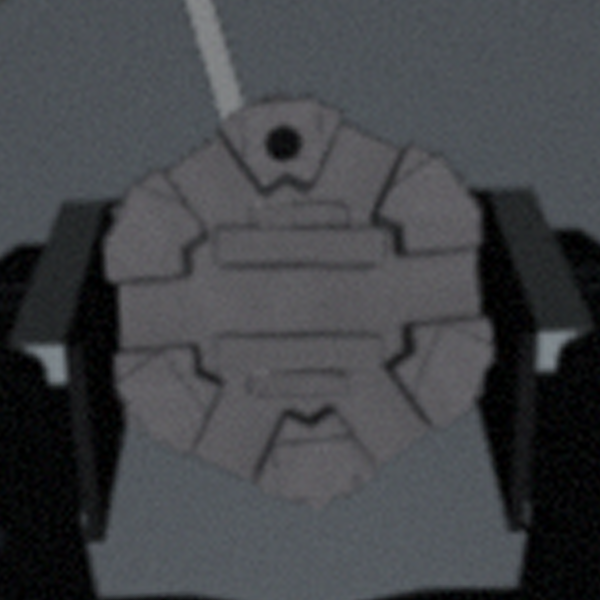

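Call:
step_arm --moves '[0.3,0,0,0,-0.005,0.3,0,0,0,-0.01,0.3,0,0,0,-0.01,0.3,0,0,0,-0.01,0.3,0,0,0,-0.01]' --grip_force 110

```text
t: 9.65
tcp_pos: [0.5747, 0.2271, 0.1917]
tool_rot: [0.587, 0.809, 0.001, 0.0]
force: [-5.4, 3.4, 2.8]
finger_gap: 0.442
gripper_force: 109.6
```

```bash
cat >> h.py <<'E'
def slotang(d):
    # edge-orientation in ortho view: angle of nut slots via symmetric 6-fold correlation with the reference is skipped; print az + torque
    s=d['s'];print(az(s)-108.17,s['tcp_pos'],s['force'],s['ft_torque'],s['finger_gap'])
E
python3 - <<'E'
from h import *
d=snap('wrist');slotang(d)
A,g=mark(d);cv2.imwrite('pics/w6.png',A)
E
```

```text
-0.09925562657008413 [0.57469862 0.22706764 0.19173523] [-5.3904368   3.44023333  2.83126454] [ 0.45087129 -1.03524779  1.10070394] 0.441569286351748
```

View pics/w6.png

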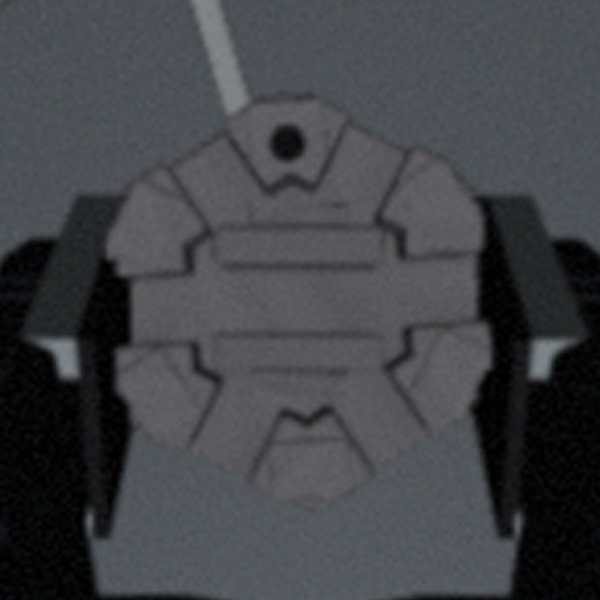

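```bash
cat >> h.py <<'E'
def nutang(d,full=False):
    vv,uu=np.mgrid[0:420,0:560]; z=d['z_map']; m=z>0
    L=(world(d,uu[m],vv[m])-O)@RR
    r=np.hypot(L[:,0],L[:,1]);out=[]
    for lo,hi in((.028,.036),(.026,.034)):
        k=(L[:,2]>lo)&(L[:,2]<hi)&(r<.021)
        c=(L[k][:,:2].max(0)+L[k][:,:2].min(0))/2
        k2=(L[:,2]>lo)&(L[:,2]<hi)
        Q=L[k2][:,:2]-c;rr=np.hypot(*Q.T);Q=Q[(rr>.0125)&(rr<.0185)]
        ph=np.arctan2(Q[:,1],Q[:,0]-0) 
        S=np.exp(6j*(ph)).mean()   # teeth at -x (pi) at nut=0 -> phase 0; ph grows ccw, nut grows cw
        out.append((len(Q),c.round(4),abs(S).round(2),-np.degrees(np.angle(S))/6))
    return out
E
python3 - <<'E'
from h import *
import pickle
d=pickle.load(open('d1.pkl','rb'));print(nutang(d))
d=snap('wrist');slotang(d);print(nutang(d))
E
```

```text
[(648, array([-0.0002, -0.0001]), np.float64(0.5), np.float64(14.990053675676606)), (669, array([-0.0002, -0.0001]), np.float64(0.48), np.float64(15.07121350643646))]
-0.10213525934462098 [0.57471609 0.2270733  0.19175974] [-4.90963131  3.78454092  3.01541786] [ 0.54008252 -0.99962078  1.0388002 ] 0.44190580313334255
[(2017, array([-0.0002,  0.0001]), np.float64(0.51), np.float64(-4.257767861923408)), (2034, array([-0.0002,  0.    ]), np.float64(0.51), np.float64(-4.243208040613533))]
```

```bash
cat >> h.py <<'E'
def slotphase(d):
    vv,uu=np.mgrid[0:420,0:560]; z=d['z_map']; m=z>0
    L=(world(d,uu[m],vv[m])-O)@RR; r=np.hypot(L[:,0],L[:,1])
    k=(L[:,2]>.028)&(L[:,2]<.036)&(r<.0078)
    Q=L[k][:,:2]; a=[]
    for sgn in(1,-1): # inner edge lines of the two lands: fit x of the innermost points against y
        q=Q[Q[:,0]*sgn>0]; b=np.round(q[:,1]*1000).astype(int);xs=[];ys=[]
        for i in range(-5,6):
            if (b==i).sum()>2: ys.append(i/1000);xs.append((q[b==i][:,0]*sgn).min()*sgn)
        p=np.polyfit(ys,xs,1);a.append((np.degrees(np.arctan(p[0])).round(2),p[1].round(4)))
    return a
E
python3 - <<'E'
from h import *
d=snap('wrist');print(slotphase(d))
vv,uu=np.mgrid[0:420,0:560];L=(world(d,uu,vv)-O)@RR
# nut slots at +-y: inner edges of flanking teeth
k=(L[...,2]>.028)&(L[...,2]<.036);Q=L[k][:,:2]
for sy in(1,-1):
    q=Q[(Q[:,1]*sy>.012)&(Q[:,1]*sy<.019)&(abs(Q[:,0])<.009)]
    up=q[q[:,0]>0][:,0];dn=q[q[:,0]<0][:,0]
    print(sy,up.min(),dn.max(),(up.min()+dn.max())/2, np.percentile(up,2),np.percentile(dn,98))
E
```

```text
[(np.float64(0.07), np.float64(0.0037)), (np.float64(0.26), np.float64(-0.0034))]
1 0.0025385697111983624 -0.0022735815876492056 0.00013249406177457844 0.0025752835088716963 -0.00486472330512885
-1 5.685169686306528e-05 -0.0002420352972154558 -9.259180017619525e-05 0.0005334568133293753 -0.0011165796913487323
```

Call:
step_arm --moves '[0.3,0,0,0,-0.008,0.3,0,0,0,-0.015,0.3,0,0,0,-0.015,0.3,0,0,0,-0.015]'

```text
t: 10.3
tcp_pos: [0.5749, 0.2271, 0.1918]
tool_rot: [0.605, 0.796, 0.001, 0.001]
force: [-5.5, 2.6, 1.9]
finger_gap: 0.44
gripper_force: 109.4
```

```bash
python3 - <<'E'
from h import *
d=snap('wrist');slotang(d);print(nutang(d),slotphase(d))
E
```

```text
-2.676778337798538 [0.57487329 0.22711784 0.19178715] [-5.48347686  2.64944373  1.86381655] [ 0.52966892 -1.60620968  1.42824681] 0.4396092992183728
[(2044, array([-0.0001,  0.0002]), np.float64(0.5), np.float64(-1.868492627551136)), (2050, array([-0.0001,  0.0002]), np.float64(0.5), np.float64(-1.8403572085563413))] [(np.float64(0.43), np.float64(0.0036)), (np.float64(0.49), np.float64(-0.0035))]
```

Call:
step_arm --moves '[0.3,0,0,0,-0.005,0.3,0,0,0,-0.01,0.3,0,0,0,-0.01]'

```text
t: 10.72
tcp_pos: [0.5749, 0.2269, 0.1912]
tool_rot: [0.619, 0.786, 0.001, 0.0]
force: [-3.2, 4.0, -1.9]
finger_gap: 0.438
gripper_force: 117.8
```

```bash
python3 - <<'E'
from h import *
d=snap('wrist');slotang(d);print(nutang(d),slotphase(d))
E
```

```text
-4.635106831228512 [0.57485316 0.22687532 0.19124937] [-3.18744578  3.95851462 -1.93569378] [ 0.55104776 -1.6994132   1.28986526] 0.4377819997104103
[(2078, array([-0.0002,  0.0002]), np.float64(0.5), np.float64(0.2011611494930584)), (2071, array([-0.0002,  0.0004]), np.float64(0.5), np.float64(0.21975389613801952))] [(np.float64(-0.91), np.float64(0.0036)), (np.float64(1.18), np.float64(-0.0035))]
```

Call:
step_arm --moves '[0.7,0,0,0,0,0.7,0,0,0,0,0.7,0,0,0,0.01,0.7,0,0,0.25,0.025,0.7,0,0,0.25,0.025,0.7,0,0,0.25,0.025]' --grip_force 40

```text
t: 11.52
tcp_pos: [0.5741, 0.2263, 0.2413]
tool_rot: [0.588, 0.809, -0.0, -0.0]
force: [0.5, -0.9, -0.2]
finger_gap: 0.7
gripper_force: 0.0
```

```bash
python3 - <<'E'
from h import *
for i in range(3):
    d=snap('wrist')
    print([round(float(x[3]),2) for x in nutang(d)],slotphase(d),nutang(d)[0][1])
slotang(d)
vv,uu=np.mgrid[0:420,0:560];L=(world(d,uu,vv)-O)@RR
k=(L[...,2]>.028)&(L[...,2]<.036);Q=L[k][:,:2]
for sy in(1,-1):
    q=Q[(Q[:,1]*sy>.012)&(Q[:,1]*sy<.019)&(abs(Q[:,0])<.009)]
    up=q[q[:,0]>0][:,0];dn=q[q[:,0]<0][:,0]
    print(sy,np.percentile(up,[0,3,6]),np.percentile(dn,[100,97,94]))
E
```

```text
[0.63, 0.42] [(np.float64(-0.05), np.float64(0.0036)), (np.float64(0.33), np.float64(-0.0035))] [-0.0001 -0.0004]
[0.71, 0.81] [(np.float64(-0.06), np.float64(0.0039)), (np.float64(0.62), np.float64(-0.0037))] [-0.0002 -0.0004]
[0.64, 0.6] [(np.float64(0.34), np.float64(0.0037)), (np.float64(-0.15), np.float64(-0.0036))] [-0.0001 -0.0001]
-0.1859819303218302 [0.57359033 0.22629281 0.24020072] [-0.28946349  0.52528923 -0.01811691] [-0.0686904  -0.04367505 -0.00549139] 0.6998035892074723
1 [0.00357689 0.00369481 0.0037278 ] [-0.00332772 -0.00341489 -0.0034477 ]
-1 [0.00352149 0.00364787 0.00378622] [-0.00375519 -0.00385607 -0.00393626]
```

Call:
step_arm --moves '[0.7,-0.05,-0.3,0.06,0.055,0.7,-0.1,-0.6,0.06,0.11,0.7,-0.13,-0.95,0.06,0.165,0.7,-0.13,-0.95,0.06,0.22,0.7,-0.13,-0.95,0.06,0.22]'

```text
t: 12.3
tcp_pos: [0.548, 0.0355, 0.2525]
tool_rot: [0.281, 0.96, -0.0, -0.001]
force: [-0.1, 1.0, 0.3]
finger_gap: 0.698
gripper_force: 0.0
```

Call:
step_arm --moves '[0.7,-0.05,-0.3,0,0.055,0.7,-0.1,-0.6,0,0.11,0.7,-0.13,-0.93,0,0.165,0.7,-0.13,-0.93,0,0.216,0.7,-0.13,-0.93,0,0.216,0.7,-0.13,-0.93,0,0.216]'

```text
t: 13.05
tcp_pos: [0.5224, -0.1478, 0.2529]
tool_rot: [-0.055, 0.998, 0.001, -0.0]
force: [0.2, 0.4, -0.2]
finger_gap: 0.699
gripper_force: 0.0
```

```bash
python3 - <<'E'
from h import *
d=snap('wrist');s=d['s'];print(s['tcp_pos'],az(s),s['q'])
vv,uu=np.mgrid[0:420,0:560];m=d['z_map']>0;P=world(d,uu[m],vv[m]);C=d['color'][m]
near=np.hypot(P[:,0]-.5224,P[:,1]+.15)<.06
for nm,zl,zh in(('top',.058,.075),('block',.02,.028),('desk',-.01,.01)):
    k=near&(P[:,2]>zl)&(P[:,2]<zh);Q=P[k]
    print(nm,k.sum(),Q.mean(0).round(4),np.median(Q[:,2]).round(4),cv2.minAreaRect((Q[:,:2]*1000).astype(np.float32)),C[k].mean(0).round())
k=near&(P[:,2]>.062)&(P[:,2]<.068)
E
```

```text
[ 0.52240334 -0.14781705  0.25290447] -173.64361839357298 [-4.81830435e-01  4.86458097e-01  1.69071057e+00  5.15050890e-04
  9.65792965e-01 -2.16385928e+00]
top 627 [ 0.5211 -0.1502  0.0636] 0.0639 ((521.5274658203125, -150.10118103027344), (11.630640983581543, 35.01924133300781), 5.535248279571533) [18. 17. 16.]
block 2389 [ 0.5191 -0.1505  0.0242] 0.0243 ((522.0604248046875, -150.28775024414062), (40.74452209472656, 74.55298614501953), 6.336580753326416) [88. 83. 79.]
desk 7102 [ 5.181e-01 -1.503e-01  4.000e-04] 0.0004 ((522.2932739257812, -149.9640655517578), (119.52487182617188, 119.54562377929688), 88.8047866821289) [144. 145. 143.]
```

Call:
step_arm --moves '[0.7,-0.005,-0.012,-0.25,0,0.7,-0.005,-0.012,-0.5,0,0.7,-0.005,-0.012,-0.65,0,0.7,-0.005,-0.012,-0.73,0,0.7,-0.005,-0.012,-0.73,0,0.2,-0.005,-0.012,-0.73,0,0.2,-0.005,-0.012,-0.73,0,0.2,-0.005,-0.012,-0.73,0,0.2,-0.005,-0.012,-0.73,0,0.2,-0.005,-0.012,-0.73,0]' --grip_force 30

```text
t: 14.35
tcp_pos: [0.5222, -0.1519, 0.1087]
tool_rot: [-0.056, 0.998, -0.001, 0.001]
force: [-0.1, 2.6, 7.1]
finger_gap: 0.417
gripper_force: 30.8
```

Call:
step_arm --moves '[0.2,0,0,0.015,0,0.2,0,0,0.03,0,0.2,-0.025,-0.003,0.03,0,0.2,-0.05,-0.0055,0.03,0,0.2,-0.07,-0.008,0.03,0,0.2,-0.085,-0.0095,0.03,0,0.2,-0.095,-0.0105,0.03,0,0.2,-0.095,-0.0105,0.03,0]'

```text
t: 15.35
tcp_pos: [0.5053, -0.154, 0.1135]
tool_rot: [-0.056, 0.998, -0.001, 0.004]
force: [6.7, 5.0, -4.2]
finger_gap: 0.411
gripper_force: 30.6
```

```bash
cat >> h.py <<'E'
def keytilt(d):
    # points in tool frame relative to TCP, key between pads: z ahead 30..110 mm, |y|<14mm
    vv,uu=np.mgrid[0:420,0:560];m=d['z_map']>0
    R=Ro.from_quat(d['s']['tool_rot']).as_matrix()
    T=(world(d,uu[m],vv[m])-d['s']['tcp_pos'])@R; C=d['color'][m].astype(int)
    k=(abs(T[:,1])<.014)&(T[:,2]>.03)&(T[:,2]<.11)&(abs(T[:,0])<.04)
    return T[k],C[k]
def plane(Q,n=400,tol=.0006):
    rng=np.random.default_rng(1);best=None
    for _ in range(n):
        a=Q[rng.choice(len(Q),3,False)];v=np.cross(a[1]-a[0],a[2]-a[0]);v/=np.linalg.norm(v)+1e-12
        b=abs((Q-a[0])@v)<tol
        if best is None or b.sum()>best.sum(): best=b
    c=Q[best].mean(0);v=np.linalg.svd(Q[best]-c)[2][2];return c,v,best
E
python3 - <<'E'
from h import *
d=snap('wrist');s=d['s'];print(s['tcp_pos'],az(s),s['force'],s['finger_gap'])
T,C=keytilt(d);g=T[C.max(1)<60]
print(len(T),len(g))
Q=g
for i in range(2):
    c,v,b=plane(Q);print(b.sum(),c.round(4),v.round(3),'tilt',np.degrees(np.arctan2(v[2],v[0])).round(1),(Q[b].max(0)-Q[b].min(0)).round(4));Q=Q[~b]
    if len(Q)<50:break
E
```

```text
[ 0.5052815  -0.15401806  0.11350014] -173.62158836845126 [ 6.74373929  5.04942734 -4.20937231] 0.4111917015623425
4505 3172
1104 [ 0.0032 -0.0002  0.0788] [-1.     0.011  0.007] tilt 179.6 [0.0019 0.028  0.0655]
881 [-0.0016  0.0002  0.045 ] [ 0.255 -0.003 -0.967] tilt -75.2 [0.0106 0.0279 0.0036]
```

Call:
step_arm --moves '[0.2,0,0,0.015,0,0.2,-0.02,-0.002,0.015,0,0.2,-0.04,-0.004,0.015,0,0.2,-0.055,-0.006,0.015,0,0.2,-0.055,-0.006,0.015,0]'

```text
t: 16.02
tcp_pos: [0.4937, -0.156, 0.117]
tool_rot: [-0.056, 0.998, -0.001, 0.003]
force: [5.5, 2.0, 0.4]
finger_gap: 0.416
gripper_force: 30.3
```

```bash
cat >> h.py <<'E'
def keyrep(d):
    s=d['s'];print(s['tcp_pos'],az(s),s['force'],s['finger_gap'])
    T,C=keytilt(d);Q=T[(C.max(1)<60)&(T[:,2]<.06)]
    for i in range(2):
        c,v,b=plane(Q);v=-v*np.sign(v[2]);print(b.sum(),c.round(4),v.round(3),'tilt',np.degrees(np.arctan2(v[0],-v[2])).round(1),(Q[b].max(0)-Q[b].min(0)).round(4),'ctr',(c-.014*v).round(4));Q=Q[~b]
        if len(Q)<50:break
E
python3 - <<'E'
from h import *
keyrep(snap('wrist'))
E
```

```text
[ 0.49370064 -0.15604588  0.11700792] -173.56252597156265 [5.48471043 2.0227363  0.40990862] 0.4159534301840964
1044 [-0.0016 -0.0002  0.0458] [ 0.466  0.005 -0.885] tilt 27.8 [0.0097 0.0277 0.0059] ctr [-0.0081 -0.0003  0.0582]
338 [-0.0025  0.0001  0.0453] [ 0.21  -0.001 -0.978] tilt 12.1 [0.0109 0.0278 0.0033] ctr [-0.0054  0.0001  0.059 ]
```

Call:
step_arm --moves '[0.2,0,0,0,0,0.2,0,0,0.1,0,0.2,0,0,0.3,0,0.2,0,0,0.6,0,0.2,0,0,0.8,0,0.2,0,0,0.8,0]' --grip_force 60

```text
t: 16.82
tcp_pos: [0.4919, -0.1557, 0.2792]
tool_rot: [-0.057, 0.998, -0.002, 0.002]
force: [0.1, 0.2, -1.9]
finger_gap: 0.408
gripper_force: 60.0
```

```bash
python3 - <<'E'
from h import *
d=snap('wrist');keyrep(d)
T,C=keytilt(d)
# whole key silhouette: camera-side face plane
Q=T[(T[:,2]>.05)&(abs(T[:,1])<.013)]
c,v,b=plane(Q);print('front',b.sum(),c.round(4),v.round(3),np.degrees(np.arctan2(v[2],v[0])),(Q[b].max(0)-Q[b].min(0)).round(4))
s=d['s'];print(s['q'],len(Q))
E
```

```text
[ 0.49189886 -0.15573523  0.27915526] -173.50438830070593 [ 0.1267961   0.22539511 -1.85572902] 0.407838496578578
1016 [-0.0014 -0.      0.046 ] [ 0.502 -0.019 -0.865] tilt 30.1 [0.0096 0.0278 0.0062] ctr [-0.0084  0.0003  0.0581]
406 [-0.0024  0.0012  0.0465] [ 0.503 -0.019 -0.864] tilt 30.2 [0.0102 0.0279 0.0065] ctr [-0.0095  0.0015  0.0586]
front 133 [ 0.0002 -0.0002  0.0553] [-0.896  0.001 -0.444] -153.63995122598823 [0.0083 0.0256 0.0165]
[-5.23135544e-01  4.14075842e-01  1.73353576e+00 -8.26301352e-04
  9.88454672e-01 -2.20684139e+00] 135
```

Call:
step_arm --moves '[0.2,0.05,0.3,0.05,-0.055,0.2,0.1,0.6,0.05,-0.11,0.2,0.15,0.95,0.05,-0.165,0.2,0.17,1.0,0.05,-0.22,0.2,0.17,1.0,0.05,-0.22]'

```text
t: 17.5
tcp_pos: [0.5239, 0.047, 0.284]
tool_rot: [0.283, 0.959, -0.001, -0.003]
force: [-0.3, 0.8, 0.1]
finger_gap: 0.407
gripper_force: 60.2
```

Call:
step_arm --moves '[0.2,0.05,0.3,0,-0.055,0.2,0.1,0.6,0,-0.11,0.2,0.15,0.95,0,-0.165,0.2,0.167,1.0,0,-0.215,0.2,0.167,1.0,0,-0.215,0.2,0.167,1.0,0,-0.215]'

```text
t: 18.25
tcp_pos: [0.5582, 0.2432, 0.2849]
tool_rot: [0.586, 0.81, -0.002, -0.001]
force: [-0.0, -0.4, -0.9]
finger_gap: 0.406
gripper_force: 60.2
```

```bash
python3 - <<'E'
from h import *
for i in range(2):
    d=snap('wrist');keyrep(d)
    T,C=keytilt(d)
    Q=T[(T[:,2]>.05)&(T[:,2]<.08)&(abs(T[:,1])<.013)]
    c,v,b=plane(Q);print('front',b.sum(),c.round(4),v.round(3),np.degrees(np.arctan2(abs(v[2]),abs(v[0]))))
print(d['s']['tool_rot'],d['s']['q'])
E
```

```text
[0.55821905 0.24321987 0.28491135] 108.26171400293936 [-0.03866363 -0.36134713 -0.85062428] 0.40611983025839377
1000 [-0.0022 -0.      0.0457] [ 0.396  0.008 -0.918] tilt 23.3 [0.0103 0.0277 0.0049] ctr [-0.0077 -0.0001  0.0585]
439 [-0.002  -0.0006  0.0469] [ 0.392  0.006 -0.92 ] tilt 23.1 [0.0108 0.0279 0.0053] ctr [-0.0074 -0.0007  0.0597]
front 129 [-0.0003 -0.0001  0.0555] [-0.895  0.003 -0.445] 26.428885918823138
[0.5583928  0.24302133 0.28528396] 108.1936931137537 [ 0.89312227  0.05365306 -0.5122366 ] 0.40359391612034956
994 [-0.0019 -0.0001  0.0457] [ 0.456  0.015 -0.89 ] tilt 27.1 [0.0095 0.0277 0.0056] ctr [-0.0083 -0.0003  0.0582]
448 [-0.0023 -0.0014  0.0467] [ 0.471  0.006 -0.882] tilt 28.1 [0.0104 0.0279 0.0061] ctr [-0.0089 -0.0015  0.059 ]
front 136 [-0.0002  0.0002  0.0552] [-0.897  0.    -0.443] 26.283588468651693
[ 5.86416578e-01  8.10008269e-01 -1.32687704e-03 -6.63939669e-04] [ 2.27473908e-01  5.27748466e-01  1.49205369e+00 -8.22550802e-04
  1.12466379e+00 -8.97092565e-02]
```

Call:
step_arm --moves '[0.2,0.0215,0.098,-0.03,0,0.2,0.0215,0.098,-0.1,0,0.2,0.0215,0.098,-0.17,0,0.2,0.0215,0.098,-0.2,0,0.2,0.0215,0.098,-0.2,0]' --grip_force 45

```text
t: 18.98
tcp_pos: [0.5627, 0.2643, 0.2453]
tool_rot: [0.586, 0.81, -0.001, -0.001]
force: [-0.1, 0.6, -0.4]
finger_gap: 0.407
gripper_force: 60.2
```

```bash
python3 - <<'E'
from h import *
for i in range(2):
    d=snap('wrist');keyrep(d)
# scene camera: points near key in rotor frame
d=snap('scene');vv,uu=np.mgrid[0:420,0:560];m=d['z_map']>0
L=(world(d,uu[m],vv[m])-O)@RR;C=d['color'][m]
k=(abs(L[:,0])<.03)&(abs(L[:,1])<.03)&(L[:,2]>0)&(L[:,2]<.085)
L=L[k]*1000;C=C[k];o=np.argsort(-L[:,2])
for lo in range(0,85,5):
    q=(L[:,2]>=lo)&(L[:,2]<lo+5)
    if q.sum(): print(lo,q.sum(),L[q].min(0).round(),L[q].max(0).round(),np.median(L[q],0).round(1),C[q].mean(0).round())
E
```

```text
[0.56272953 0.26426612 0.24532661] 108.18235146191678 [-0.09614168  0.60885078 -0.35859479] 0.4073121630773999
1001 [-0.0019 -0.0001  0.046 ] [ 0.456 -0.015 -0.89 ] tilt 27.2 [0.0101 0.0278 0.0059] ctr [-0.0083  0.0001  0.0584]
377 [-0.0015 -0.001   0.0451] [ 0.461 -0.016 -0.887] tilt 27.5 [0.0084 0.0275 0.0051] ctr [-0.008  -0.0008  0.0576]
[0.56308375 0.26434462 0.24597453] 108.17809448236916 [ 0.11992024 -0.09795982 -0.34686473] 0.4054840035519952
1019 [-0.0019 -0.0003  0.0458] [ 0.459 -0.017 -0.888] tilt 27.4 [0.0099 0.0277 0.006 ] ctr [-0.0083 -0.      0.0582]
424 [-0.0026  0.0011  0.0465] [ 0.457 -0.023 -0.889] tilt 27.2 [0.0107 0.0278 0.0062] ctr [-0.009   0.0014  0.059 ]
0 35 [-10. -24.   0.] [24. 20.  5.] [ 13.5 -15.2   2.7] [98. 92. 94.]
5 28 [-11. -23.   5.] [24. 15. 10.] [ 15.  -15.5   7.9] [100.  94.  96.]
10 29 [-15. -24.  11.] [25. 17. 15.] [ 14.1 -15.   12.3] [100.  93.  95.]
15 37 [ -9. -23.  15.] [22. 16. 20.] [ 13.2 -12.3  17.7] [112. 105. 108.]
20 28 [-13. -22.  20.] [22. 10. 25.] [ 12.2 -10.9  22.5] [104.  97.  99.]
25 52 [-16. -21.  25.] [21. 15. 30.] [ 6.4 -4.4 28.2] [120. 113. 115.]
30 8 [-15. -19.  30.] [20. 10. 31.] [ 2.6 -2.1 30.2] [143. 135. 139.]
35 3 [  0. -12.  39.] [ 1. 24. 40.] [ 1.1  5.8 39.8] [198. 194. 197.]
40 26 [ -2. -26.  40.] [ 6. 25. 45.] [ 2.6 -2.3 43.3] [138. 133. 135.]
45 29 [ -2. -24.  45.] [ 7. 23. 50.] [ 2.4 -4.6 47.7] [110. 104. 105.]
50 24 [ -3. -25.  50.] [ 4. 24. 54.] [ 2.6  0.4 52.5] [116. 109. 111.]
55 22 [ -2. -15.  55.] [ 5. 14. 60.] [ 2.1  0.1 57. ] [113. 106. 108.]
60 17 [ -2. -17.  60.] [ 6. 16. 64.] [ 1.  -2.  62.1] [115. 108. 110.]
65 18 [ -5. -22.  65.] [ 7. 17. 70.] [ 3.9 -4.7 67.9] [98. 93. 94.]
70 30 [-13. -24.  70.] [ 9. 15. 75.] [ 5.1 -9.1 72.3] [56. 54. 54.]
75 33 [-15. -29.  75.] [ 9. 22. 80.] [  4.9 -10.1  77.2] [44. 42. 41.]
80 33 [-13. -30.  80.] [10. 25. 85.] [ 4.7 -9.1 82.7] [40. 37. 37.]
```

Call:
step_arm --moves '[0.2,0.003,-0.01,-0.012,0,0.2,0.006,-0.018,-0.03,0,0.2,0.008,-0.025,-0.043,0,0.2,0.01,-0.03,-0.053,0,0.2,0.01,-0.03,-0.053,0]'

```text
t: 19.75
tcp_pos: [0.5651, 0.2584, 0.2354]
tool_rot: [0.587, 0.81, -0.0, -0.0]
force: [0.2, 0.0, -0.0]
finger_gap: 0.412
gripper_force: 60.2
```

```bash
python3 - <<'E'
from h import *
d=snap('wrist');keyrep(d);print(d['s']['ft_torque'])
E
```

```text
[0.56505444 0.25835967 0.23544184] 108.17545125133114 [ 0.17508771  0.03644847 -0.01473432] 0.41172027639534836
998 [-0.0021  0.0003  0.0458] [ 0.439 -0.    -0.898] tilt 26.1 [0.0099 0.0277 0.0054] ctr [-0.0083  0.0003  0.0583]
375 [-0.002  -0.0005  0.047 ] [ 0.429  0.002 -0.903] tilt 25.4 [0.0106 0.0279 0.0057] ctr [-0.008  -0.0005  0.0597]
[ 0.00083387 -0.00217852  0.01615807]
```

Call:
step_arm --moves '[0.2,0.0015,-0.0045,-0.009,0,0.2,0.003,-0.009,-0.018,0,0.2,0.0045,-0.0135,-0.0265,0,0.2,0.0045,-0.0135,-0.0265,0]'

```text
t: 20.3
tcp_pos: [0.566, 0.2557, 0.2302]
tool_rot: [0.587, 0.81, -0.0, -0.0]
force: [-0.1, 0.9, -1.3]
finger_gap: 0.408
gripper_force: 60.2
```

```bash
python3 - <<'E'
from h import *
d=snap('wrist');keyrep(d);print(d['s']['ft_torque'])
E
```

```text
[0.56595213 0.25569052 0.23017023] 108.17887688824364 [-0.08390125  0.91624417 -1.32018114] 0.4076497920241405
1009 [-0.002   0.0001  0.0458] [ 0.444 -0.002 -0.896] tilt 26.3 [0.0101 0.0277 0.0056] ctr [-0.0082  0.0002  0.0584]
388 [-0.0019 -0.0007  0.047 ] [ 0.46  -0.005 -0.888] tilt 27.4 [0.0104 0.0279 0.006 ] ctr [-0.0084 -0.0006  0.0594]
[-0.00165782 -0.02663342  0.0508262 ]
```

Call:
step_arm --moves '[0.2,0.001,-0.003,-0.006,0,0.2,0.002,-0.006,-0.012,0,0.2,0.003,-0.009,-0.018,0,0.2,0.003,-0.009,-0.018,0]'

```text
t: 20.85
tcp_pos: [0.5665, 0.2544, 0.2277]
tool_rot: [0.587, 0.81, 0.0, -0.0]
force: [-3.4, 1.6, 4.5]
finger_gap: 0.408
gripper_force: 60.9
```

```bash
python3 - <<'E'
from h import *
d=snap('wrist');keyrep(d);print(d['s']['ft_torque'])
E
```

```text
[0.56653687 0.25441879 0.22767209] 108.16763453545165 [-3.44537188  1.58946261  4.52182419] 0.40787844891637703
1038 [-0.002  -0.0002  0.0458] [ 0.451 -0.    -0.892] tilt 26.8 [0.0101 0.0277 0.0056] ctr [-0.0083 -0.0002  0.0583]
392 [-0.0023  0.0006  0.0469] [ 0.462 -0.007 -0.887] tilt 27.5 [0.0107 0.0279 0.0062] ctr [-0.0088  0.0007  0.0593]
[ 0.11947801  0.421092   -0.0371018 ]
```

Call:
step_arm --moves '[0.2,0.001,-0.003,-0.006,0,0.2,0.001,-0.004,-0.01,0,0.2,0.001,-0.004,-0.01,0]'

```text
t: 21.28
tcp_pos: [0.5665, 0.2545, 0.2274]
tool_rot: [0.587, 0.81, 0.001, -0.0]
force: [-5.0, 3.7, 14.3]
finger_gap: 0.41
gripper_force: 62.0
```

```bash
python3 - <<'E'
from h import *
d=snap('wrist');keyrep(d);print(d['s']['ft_torque'])
E
```

```text
[0.56651631 0.25445812 0.22744913] 108.16394336204259 [-4.97307586  3.69416529 14.27713919] 0.4096357625996227
1006 [-0.0018 -0.      0.0458] [ 0.454  0.015 -0.891] tilt 27.0 [0.0101 0.0277 0.0059] ctr [-0.0082 -0.0002  0.0583]
403 [-0.002  -0.0013  0.0469] [ 0.474  0.026 -0.88 ] tilt 28.3 [0.0109 0.0279 0.0068] ctr [-0.0086 -0.0017  0.0592]
[ 0.30331448  0.96856217 -0.09780682]
```

Call:
step_arm --moves '[0.2,0,0,0.01,0,0.7,0,0,0.01,0,0.7,0,0,0.01,0,0.7,0,0,0.01,0,0.7,0,0,0.1,0,0.7,0,0,0.4,0,0.7,0,0,0.5,0,0.7,0,0,0.5,0]'

```text
t: 22.32
tcp_pos: [0.5679, 0.2535, 0.3282]
tool_rot: [0.586, 0.81, 0.002, 0.002]
force: [0.0, -0.5, -0.4]
finger_gap: 0.702
gripper_force: 0.0
```

```bash
python3 - <<'E'
from h import *
print(manip.sense()['finger_gap'])
for n in('wrist','scene'):
    d=snap(n);vv,uu=np.mgrid[0:420,0:560];m=d['z_map']>0
    L=(world(d,uu[m],vv[m])-O)@RR*1000
    k=(abs(L[:,0])<14)&(abs(L[:,1])<22)&(L[:,2]>66)&(L[:,2]<90);Q=L[k]
    if n=='wrist':
        c,v,b=plane(Q,tol=.6);print(n,b.sum(),c.round(1),v.round(3));Q=Q[b];print(cv2.minAreaRect(Q[:,:2].astype(np.float32)))
    else: print(n,len(Q),np.median(Q,0),Q[:,2].max() if len(Q) else 0)
E
```

```text
0.7019353723212582
wrist 393 [-7.8  1.3 74.8] [-0.028  0.012  1.   ]
((-7.789759635925293, 1.241988182067871), (11.059395790100098, 33.94596862792969), 0.09005636721849442)
scene 38 [-3.04019277 -2.53248078 69.92826982] 73.2967592481179
```

```bash
python3 - <<'E'
from h import *
for n in('wrist','wrist','top'):
    d=snap(n);vv,uu=np.mgrid[0:420,0:560];m=d['z_map']>0
    L=(world(d,uu[m],vv[m])-O)@RR*1000
    k=(abs(L[:,0])<25)&(abs(L[:,1])<22)&(L[:,2]>60)&(L[:,2]<90);Q=L[k]
    c,v,b=plane(Q,tol=.8);print(n,d['s']['tcp_pos'],b.sum(),c.round(1),v.round(3));Q=Q[b];print(cv2.minAreaRect(Q[:,:2].astype(np.float32)))
    k=(np.hypot(L[:,0],L[:,1])<22)&(L[:,2]>28)&(L[:,2]<36);print(k.sum(),L[k].min(0),L[k].max(0))
d=snap('scene');vv,uu=np.mgrid[0:420,0:560];m=d['z_map']>0
L=(world(d,uu[m],vv[m])-O)@RR*1000
for lo in range(20,85,5):
    q=(L[:,2]>=lo)&(L[:,2]<lo+5)&(np.hypot(L[:,0],L[:,1])<28)
    if q.sum(): print(lo,q.sum(),L[q].min(0).round(),L[q].max(0).round(),np.median(L[q],0).round(1))
d=snap('wrist');A=ortho(d,O,RR,.032,.04,400);B=ortho(d,O,RR,.075,.04,400);cv2.imwrite('pics/w7.png',np.hstack([A,B]))
E
```

```text
wrist [0.5663637  0.25303877 0.32464119] 513 [-8.3  1.5 74.8] [-0.15  -0.003  0.989]
((-8.073385238647461, 0.9199275970458984), (34.221805572509766, 11.080913543701172), 88.23419189453125)
745 [ -7.9231053  -21.69658355  28.12060028] [20.09264569 21.85451698 35.99017326]
wrist [0.56608462 0.2529671  0.32379838] 523 [-8.3  1.5 74.8] [ 0.142 -0.024 -0.99 ]
((-7.859552383422852, 1.521592140197754), (11.02036190032959, 34.81984329223633), 0.4400472939014435)
752 [ -8.31134504 -21.89574215  28.04566089] [20.46301217 21.93638054 35.95194979]
top [0.5660383  0.25295353 0.32335079] 46 [-1.6  1.8 68.6] [-0.909 -0.018 -0.416]
((-1.5014052391052246, 0.46681976318359375), (7.747752666473389, 33.12419509887695), 1.6971030235290527)
127 [-12.71907678 -21.53962027  28.07378167] [21.60082361 21.73002908 35.77343871]
20 30 [-12. -24.  20.] [23. 10. 25.] [10.4 -7.7 22.5]
25 45 [-17. -28.  25.] [19. 24. 30.] [ 7.4 -5.5 28.6]
30 26 [ -2. -23.  30.] [21. 24. 35.] [ 1.7 -1.2 31.8]
35 21 [ -3. -17.  35.] [ 4. 16. 40.] [ 0.1  0.7 37.9]
40 18 [ -4. -17.  40.] [ 1. 14. 45.] [-1.2 -2.  42.4]
45 19 [ -7. -18.  45.] [ 2. 13. 50.] [ 0.5 -5.9 47.7]
50 24 [ -9. -19.  50.] [ 6. 19. 55.] [ 1.1 -0.6 52.5]
55 25 [-10. -19.  55.] [ 5. 17. 60.] [-1.3 -7.  57.7]
60 24 [-14. -20.  60.] [ 2. 16. 65.] [-0.2 -3.9 62.3]
65 25 [-12. -19.  65.] [ 0. 18. 69.] [-2.  -4.4 67.6]
70 18 [-12. -16.  70.] [-1. 14. 73.] [-4.9 -0.8 71.9]
```

```bash
python3 -c "
from station import manip
s=manip.sense();print(s['t'],s['force']);print(manip.sign_off())"
```

```text
22.675 [-0.56576161 -0.6328065  -0.11613111]
the job is handed in; nothing more can be done
None
```

The job is handed in at 22.7 s: the nut was within about half a degree of the wanted place when last measured, before the key went in. The key's blade edge is at the slot floors, about 0.6 mm from the nominal depth, and it is released. Since release, the key leans about 8° forward from the spindle axis, which fits the slot clearance.

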